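# Unstack the nested paint pots and lay out the colour-grinding desk

### The job

Take the stack of nested paint pots apart from the top down, one thing at a time and without dragging up the pot beneath: first stand the muller upright in the middle of the marble slab, then set the red, the yellow and the blue pot, in that order, upright in the middle of the coaster of its own colour. Never let the muller tip over, and leave the pot of brushes and the white bird where they stand.

Things in the scene. Friction and masses are not known exactly. Their poses are not given: they have to be found in the camera images.
- muller: small paint muller (grinding tool) of clear green glass with a dark wooden knob, 80 mm tall. Origin: centre of underside, z up. Round foot 30 mm across and 12 mm high, tapering to a 14 mm neck from 24 to 50 mm up; knob 24 mm across from 56 to 74 mm up (grip it there). Starts standing loose on the inner floor of the red pot. About 0.06 to 0.13 kg.
- red_pot: red round open pot, 46 mm outside at the rim, 42 at the foot, 52 tall, wall 3, inner floor 10 mm up. Origin: centre of underside, z up. Flat lug 20 wide, 3 thick juts 14 mm from the rim to the pot's +x, 1 mm below the top; +y, -y sides bare. Starts in the yellow pot, rim 14 mm above its rim. Nested pots stand loose (2 mm play) on the floor below, lugs fanned. 0.07-0.23 kg.
- yellow_pot: yellow round open pot, 56 mm outside at the rim, 52 at the foot, 48 tall, wall 3, inner floor 10 mm up. Origin: centre of underside, z up. Flat lug 20 wide, 3 thick juts 14 mm from the rim to the pot's +x, 1 mm below the top; +y, -y sides bare. Starts in the blue pot, rim 14 mm above its rim. Nested pots stand loose (2 mm play) on the floor below, lugs fanned. 0.07-0.23 kg.
- blue_pot: blue round open pot, 66 mm outside at the rim, 62 at the foot, 44 tall, wall 3, inner floor 10 mm up. Origin: centre of underside, z up. Flat lug 20 wide, 3 thick juts 14 mm from the rim to the pot's +x, 1 mm below the top; +y, -y sides bare. Starts at the bottom, on the desk. Nested pots stand loose (2 mm play) on the floor below, lugs fanned. 0.07-0.23 kg.
- red_coaster: red round flat coaster with a cork middle, 90 mm across, 8 mm thick, fixed to the desk. Origin at the centre of its underside, so its top is at +8 mm. Place of the red pot.
- yellow_coaster: yellow round flat coaster with a cork middle, 90 mm across, 8 mm thick, fixed to the desk. Origin at the centre of its underside, so its top is at +8 mm. Place of the yellow pot.
- blue_coaster: blue round flat coaster with a cork middle, 90 mm across, 8 mm thick, fixed to the desk. Origin at the centre of its underside, so its top is at +8 mm. Place of the blue pot.
- slab: square white marble grinding slab, 100 x 100 x 15 mm, fixed to the desk. Origin at the centre of its underside, so its top is at +15 mm; x and y along its sides. Place of the muller.
- brush_pot: bystander: round terracotta pot of brushes, 72 mm across, pot 90 mm tall, brushes to about 195 mm. Origin at the centre of its underside. Loose.
- bird: bystander: white ceramic bird on a 70 x 70 x 24 mm light wooden block, 87 mm tall in all. Origin at the centre of its underside. Loose.

How it is judged:
By the outcome, as a careful person would: the job done as asked, in the order asked, and still so for the second after the job is handed in, with the robot touching nothing.
It also fails if it takes over 136 s, if anything falls off the work surface, if the arm or the gripper's body presses on something with over 40 N, if the wrist force passes 120 N, or if a joint passes its speed limit or range.

### The arm

A 6-joint arm with a two-finger parallel gripper is mounted at the origin on the work surface. World frame = base frame: x ahead of the robot, y to its left, z up, the work surface at z = 0. Lengths are in mm, angles in rad, forces in N, time in s.
With the tool pointing down it reaches from about 400 to 925 mm from the base axis. Payload 12.5 kg.
Tool frame: the origin (TCP) lies midway between the tips of the shut fingers; the grasp point (between the pads) lies 19 mm behind it (env.pinch_z is the z of the grasp point in the tool frame, in mm); z points along the fingers, y is the line along which they close (so a half turn about z gives the same grasp; the last joint's range is limited). The gripper opens to 95 mm and grips with 3 to 60 N. Pads are 20 mm wide; open, the fingers measure 119 mm over their backs; the gripper's body (75 mm by 180 mm) begins 59 mm behind the grasp point.
Start: joints at [1.089, 0.491, 1.559, -0, 1.092, -0.106], TCP at [229.37, 581.409, 214.661] pointing down, gripper open.
Joint ranges: [-3.1, 3.1], [-0.84, 2.19], [0.05, 2.79], [-1.13, 4.28], [0.06, 2.93], [-2.69, 2.69]. Speed limits (rad/s): [2.22, 2.22, 2.79, 3.14, 3.14, 3.14].

### API

Orientations are given as [roll, pitch, yaw] about the fixed x, y, z axes, in that order (R = Rz(yaw) Ry(pitch) Rx(roll)).
In Python, from cell import env, eyes gives the robot as it stands.
- The arm moves only by the shell command python3 -m inch 'ROWS'. ROWS is JSON, a list of rows, each a list of 3 entries, a list of its own where there are three numbers: the shift along the tool's x, y, z in units of 60 mm (1.0 is 60 mm), then the turn about the tool's z in units of 5 degrees (1.0 is 5 degrees), then the closure, from -1 (fully open) to 1 (shut). In form: [[[tx, ty, tz], turn, claw], ...]. A call has exactly 10 rows; each row shifts and turns the commanded pose from where the row before left it, along the tool's axes as they then stand; what a row does not reach is not made up. A row lasts 1/8 s, in which the tool goes at most 62.5 mm and 10.7 degrees, less where a joint would pass 70% of its speed; a pose out of reach is approached as far as the arm can. A call is refused whole if a number of a shift passes 1 or a number of a turn 1, either way. A call with a gripper value outside its range is refused whole. The fingers move at their own pace and stop on an object; the grip force is fixed at half the most. Time passes only in rows, so rows that do not move let the fingers close, or fill a call up. It gives the time, the measured TCP pose, the force, the opening and the grip force at its end, in the units of the state.
- env.state(): the state, without advancing time (a new reading comes with each control period).
- eyes.read_camera(name): name is "side" or "top" or "wrist"; returns a dict with "pixels" (400x640x3 uint8, red, green, blue), "fx", "fy", "cx", "cy" (pixels), "distortion" ([k1, k2, p1, p2, k3] as OpenCV has them; the pictures are not rectified), "extrinsics" (4x4, takes a point from world to camera coordinates). Camera axes: x right, y down, z forward; pixel columns grow to the right and rows downward; lengths in mm; the calibration is good to about 2 mm. A picture is of the moment at which its call begins. There is no depth.
- env.job_done(): hands the job in; it is judged then, once.
Trained networks look in a picture, given as the dict that the camera call returned (one of the last four; its "shot" number tells which), for a name from the list of things; names that differ only in an ending like _2 or _b are one class to them, and where a whole thing is asked for, a point or a joint stands for the part that bears it (a point fixed in the world has none). Each returns a list of dicts, best first, with "score" (0 to 1); they miss things now and then, are a little off and sometimes report something else, mostly with a low value. They report only what shows in the picture. A call takes as long as a camera call.
- eyes.boxes_of(name, picture): "centre" ([row, column] in pixels, amid what is visible of it).
- eyes.cut_out(name, picture): "mask" (400x640 bool, what is visible of it) and "centre" ([row, column] in pixels, amid what is visible of it).
- eyes.spot_point(name, picture): "centre" ([row, column] in pixels: a listed point, or the origin of a listed thing).
The state is a dict: "t": time; "joints": joint angles; "qvel": joint speeds; "tau": joint torques, N m; "eef_pos": TCP position; "tcp_rot": TCP orientation; "ft_force": force on the tool from outside, world axes, zero at the start; "moment": the same for the moment, N m; "opening": opening from 0.0 (shut) to 1.0 (fully open); "grip_force": force on a finger pad.
Only numpy, scipy, OpenCV 4.12 (cv2) and the standard library are available. Lean on these libraries where they do the work, as an engineer would, in place of code of your own. Each camera call takes 0.05 s, during which the arm holds its last target. There are 200 camera calls.

## Working session

There is one attempt and no reset: what is moved stays moved. The work goes in short steps, Python scripts to look and compute and a shell command to move; the robot and the scene stay as the last step left them, time stands still between calls to the robot, and variables do not carry over. Pictures are saved under pics/ and viewed, at most 16 in all, crops included, and the job is handed in when it is done.

```bash
ls; mkdir -p pics; cat > h.py <<'E'
import numpy as np, cv2
from cell import env, eyes
names="muller red_pot yellow_pot blue_pot red_coaster yellow_coaster blue_coaster slab brush_pot bird".split()
def ray(p,rc):
    K=np.array([[p['fx'],0,p['cx']],[0,p['fy'],p['cy']],[0,0,1.]])
    u=cv2.undistortPoints(np.array([[[rc[1],rc[0]]]],float),K,np.array(p['distortion'],float))[0,0]
    E=np.array(p['extrinsics']);R=E[:3,:3];t=E[:3,3]
    return -R.T@t, R.T@np.array([u[0],u[1],1])
def at(p,rc,z):
    o,d=ray(p,rc); return (o+d*(z-o[2])/d[2])
def proj(p,X):
    K=np.array([[p['fx'],0,p['cx']],[0,p['fy'],p['cy']],[0,0,1.]]);E=np.array(p['extrinsics'])
    q=cv2.projectPoints(np.array(X,float).reshape(-1,1,3),cv2.Rodrigues(E[:3,:3])[0],E[:3,3],K,np.array(p['distortion'],float))[0]
    return q[:,0,::-1]
def save(p,f): cv2.imwrite('pics/'+f,p['pixels'][:,:,::-1])
E
python3 - <<'E'
from h import *
s=env.state();print(s,env.pinch_z)
P={n:eyes.read_camera(n) for n in('top','side','wrist')}
np.set_printoptions(precision=1,suppress=True)
for n,p in P.items():
    save(p,n+'0.png'); print(n,ray(p,[200,320]))
    for k in names:
        r=eyes.spot_point(k,p)[:2]
        for x in r: print(k,np.round(x['centre'],1),round(x['score'],2),at(p,x['centre'],0))
cv2.imwrite('pics/a.png',np.vstack([P['top']['pixels'],P['side']['pixels']])[:,:,::-1])
E
```

```text
pics
{'t': 0.0, 'joints': array([ 1.08941755e+00,  4.91558635e-01,  1.55948415e+00,  4.91727183e-05,
        1.09168495e+00, -1.05580130e-01]), 'qvel': array([-0.00016761, -0.00060186,  0.00069159,  0.00165712, -0.00053749,
       -0.00086352]), 'tau': array([-1.91343832e-03, -6.12640071e+01, -2.58183235e+01,  6.92352327e-02,
        4.80918330e-02, -8.76712147e-05]), 'eef_pos': array([229.22175034, 581.17335196, 214.05037225]), 'tcp_rot': array([-3.14046849e+00, -1.62987071e-04,  2.76577122e+00]), 'ft_force': array([-0.2861157 ,  0.34332235, -0.37233622]), 'moment': array([-0.02694136,  0.03240659,  0.03909271]), 'grip_force': 0.0, 'opening': 0.9958336625281207} -18.8
top (array([418.5,  22.7, 899.8]), array([ 0.1, -0. , -1. ]))
muller [238.  225.7] 0.77 [429.8 199.    0. ]
muller [160.2 469. ] 0.52 [ 573.9 -289.7    0. ]
red_pot [237.7 228. ] 0.74 [430.3 194.5   0. ]
yellow_pot [237.2 226.5] 0.63 [431.3 197.4   0. ]
blue_pot [239.2 225.5] 0.7 [427.5 199.4   0. ]
red_coaster [145.  273.4] 0.68 [614.1 102.5   0. ]
yellow_coaster [225.5 330.4] 0.86 [449.5  -8.    0. ]
blue_coaster [14
[... 341 characters left out ...]
))
muller [161.4 264.1] 0.71 [434.1 237.3   0. ]
red_pot [164.7 263.4] 0.57 [429.4 224.    0. ]
yellow_pot [168.5 268.1] 0.51 [438.4 205.    0. ]
blue_pot [245.2 370.1] 0.58 [ 604.9 -119.1    0. ]
blue_pot [173.5 264.4] 0.54 [424.7 187.5   0. ]
red_coaster [180. 344.] 0.89 [620.6 106.    0. ]
red_coaster [225.8 295.5] 0.29 [457.1 -15.9   0. ]
yellow_coaster [224.8 293.8] 0.73 [454.  -11.8   0. ]
blue_coaster [167.7 263.4] 0.66 [426.9 211.6   0. ]
slab [294.4 306. ] 0.62 [ 430.2 -204.3    0. ]
brush_pot [141.2 306. ] 0.6 [569.6 294.9   0. ]
bird [313.6 392.6] 0.68 [ 583.2 -294.     0. ]
bird [173.6 265.3] 0.42 [426.9 186.5   0. ]
wrist (array([158.6, 610.9, 384. ]), array([ 0.2, -0.1, -1. ]))
```

View pics/top0.png

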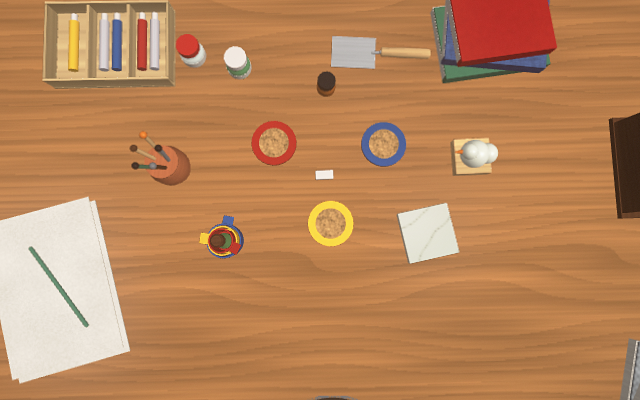

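```bash
python3 - <<'E'
from h import *
a=cv2.imread('pics/top0.png');b=cv2.imread('pics/side0.png')
A=cv2.resize(a[185:285,170:290],None,fx=6,fy=6,interpolation=3)[:590]
B=cv2.resize(b[100:230,200:340],None,fx=5.5,fy=4.5,interpolation=3)
cv2.imwrite('pics/A.png',A);cv2.imwrite('pics/B.png',b)
E
```

```text
(no output)
```

View pics/A.png

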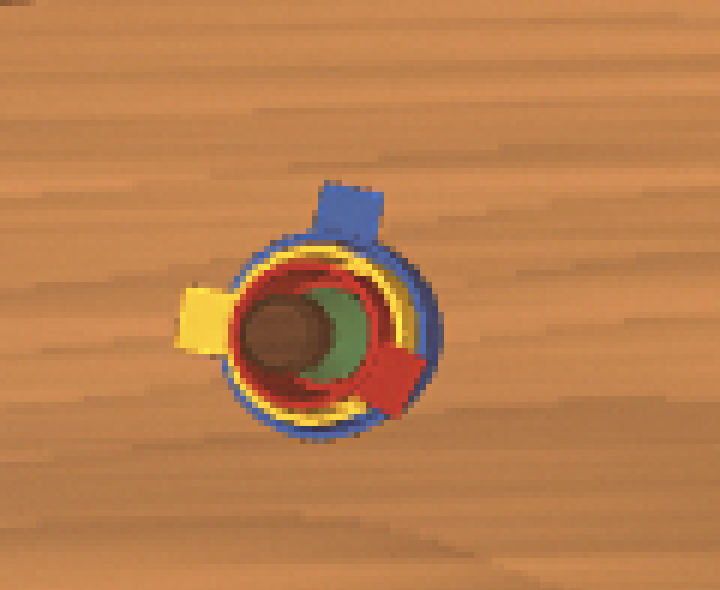

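View pics/side0.png

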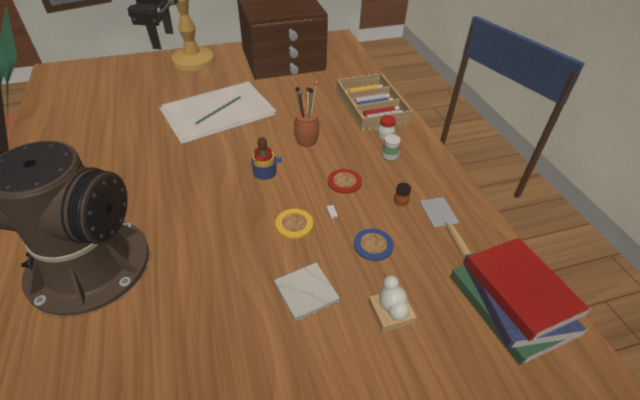

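The top view shows the stack at about (240,224), with the muller leaning on nothing and the lugs fanned: blue towards +x, yellow towards +y, red towards -y and slightly -x. The coasters are at (143,273), (143,384) and (223,331), and the slab at (233,428). The side view agrees. Next I move over the stack to look through the wrist camera.

```bash
python3 -m inch '[[[-0.6,-0.52,0],0,-1],[[-0.6,-0.52,0],0,-1],[[-0.6,-0.52,0],0,-1],[[-0.6,-0.52,0],0,-1],[[-0.6,-0.52,0],0,-1],[[-0.6,-0.52,0],0,-1],[[-0.6,-0.52,0],0,-1],[[-0.6,-0.52,0],0,-1],[[-0.6,-0.52,0],0,-1],[[0,0,0],0,-1]]'
python3 - <<'E'
from h import *
np.set_printoptions(precision=1,suppress=True)
print(env.state()['eef_pos'],env.state()['tcp_rot'])
p=eyes.read_camera('wrist');save(p,'w1.png');print(ray(p,[200,320]))
for k in names[:4]:
    for x in eyes.cut_out(k,p)[:1]: print(k,np.round(x['centre'],1),x['score'],x['mask'].sum())
T=eyes.read_camera('top');S=eyes.read_camera('side')
for n,p in(('top',T),('side',S)):
    for k,z in(('red_coaster',8),('yellow_coaster',8),('blue_coaster',8),('slab',15)):
        for x in eyes.cut_out(k,p)[:1]:
            c=max(cv2.findContours(x['mask'].astype(np.uint8),0,1)[0],key=len)[:,0]
            w=np.array([at(p,q[::-1],z)[:2] for q in c],np.float32)
            print(n,k,round(x['score'],2),cv2.minEnclosingCircle(w),cv2.minAreaRect(w))
E
```

```text
t: 2.9
eef_pos: [428.9, 199.2, 214.7]
tcp_rot: [3.141, 0.0, 2.762]
ft_force: [-0.1, 0.4, -0.5]
opening: 0.997
grip_force: 0.0
[428.9 199.2 214.7] [3.1 0.  2.8]
(array([358.2, 229. , 384.6]), array([ 0.2, -0.1, -1. ]))
muller [194.4 311.3] 0.63 757
red_pot [184.4 305.4] 0.63 817
yellow_pot [175.8 331.1] 0.86 550
blue_pot [163.4 319.7] 0.67 435
top red_coaster 0.88 ((618.122314453125, 100.31659698486328), 46.3968391418457) ((617.1133422851562, 101.06257629394531), (90.12273406982422, 88.00736999511719), 44.23727798461914)
top yellow_coaster 0.79 ((454.2211608886719, -7.103917121887207), 45.82082748413086) ((454.29388427734375, -8.09567642211914), (88.47403717041016, 86.32754516601562), 88.6641845703125)
top blue_coaster 0.92 ((609.5980224609375, -117.3006362915039), 45.019317626953125) ((609.6757202148438, -116.91844177246094), (87.6954116821289, 86.33631896972656), 69.76256561279297)
top slab 0.74 ((430.4306640625, -195.07125854492188), 68.6025390625) ((430.18658447265625, -194.67593383789062), (100.47856140136719, 100.75079345703125), 11.018787384033203)
side red_coaster 0.74 ((617.9052734375, 94.91622924804688), 48.018070220947266) ((617.9448852539062, 94.90357971191406), (93.77067565917969, 86.39369201660156), 72.32389831542969)
side yellow_coaster 0.86 ((456.0775451660156, -13.530512809753418), 48.38294219970703) ((453.0282287597656, -13.180343627929688), (91.92645263671875, 87.25445556640625), 74.18143463134766)
side blue_coaster 0.92 ((608.518798828125, -123.72286987304688), 48.550968170166016) ((609.8850708007812, -123.63700103759766), (89.94444274902344, 89.02753448486328), 74.16275787353516)
side slab 0.75 ((430.35882568359375, -204.61102294921875), 71.70344543457031) ((430.8634948730469, -204.6157684326172), (103.64323425292969, 108.57563781738281), 10.38989543914795)
```

View pics/w1.png

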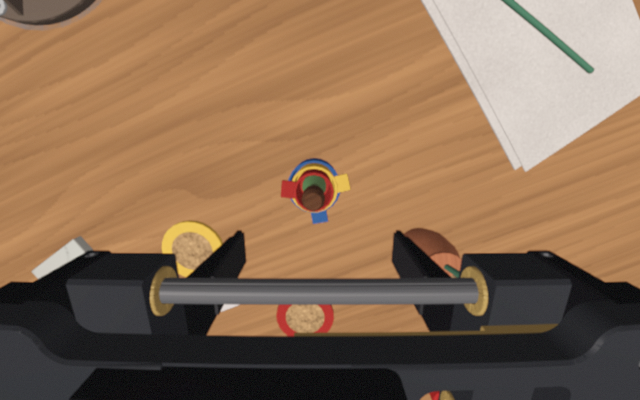

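The wrist view shows the stack at about (185,314), with the knob at (198,313). I will fit the stack model's silhouette in each camera.

```bash
cat > fit.py <<'E'
from h import *
from scipy.optimize import minimize
a=np.linspace(0,2*np.pi,40)
def circ(r,z,x=0,y=0): return np.c_[x+r*np.cos(a),y+r*np.sin(a),0*a+z]
def lug(r,z,th):
    c,s=np.cos(th),np.sin(th); l=np.array([[r-2,-10],[r+14,-10],[r+14,10],[r-2,10]])
    return np.c_[l[:,0]*c-l[:,1]*s,l[:,0]*s+l[:,1]*c,0*l[:,0]+z]
def bodies(which,th):
    B=[]
    spec={'blue':(33,31,44,0),'yellow':(28,26,48,10),'red':(23,21,52,20)}
    for k in which:
        if k=='muller': B+=[np.r_[circ(12,86),circ(12,104),circ(8,110)]]
        else:
            R,r,h,z=spec[k]; B+=[np.r_[circ(R,z+h),circ(r,z)],lug(R,z+h-2.5,th[k])]
    return B
def render(p,B,x,y,S=4):
    m=np.zeros((400*S,640*S),np.uint8)
    for b in B:
        q=proj(p,b+[x,y,0])[:,::-1]; q=np.round((q+.5)*S).astype(np.int32)
        cv2.fillConvexPoly(m,cv2.convexHull(q),1)
    return cv2.resize(m.astype(np.float32),(640,400),interpolation=cv2.INTER_AREA)
def fit(p,mask,B,x0):
    f=lambda v:-np.minimum(r:=render(p,B,*v),mask).sum()/np.maximum(r,mask).sum()
    o=minimize(f,x0,method='Nelder-Mead',options=dict(initial_simplex=np.array(x0)+[[0,0],[6,0],[0,6]],xatol=.1,fatol=1e-4))
    return o.x,-o.fun
E
python3 - <<'E'
from fit import *
np.set_printoptions(precision=1,suppress=True)
d=np.pi/180;th=dict(blue=-6*d,yellow=82*d,red=-118*d)
for n in('wrist','top','side'):
    p=eyes.read_camera(n); M={k:(eyes.cut_out(k,p) or [dict(mask=np.zeros((400,640),bool))])[0]['mask'] for k in names[:4]}
    U=np.any(list(M.values()),0).astype(np.float32)
    x,s=fit(p,U,bodies(['blue','yellow','red','muller'],th),[430,197]); print(n,x,s)
    im=p['pixels'].copy(); im=im[:,:,::-1].copy(); S=5
    r,c=proj(p,[[x[0],x[1],50]])[0].astype(int); cr=cv2.resize(im[r-50:r+50,c-65:c+65],None,fx=S,fy=S,interpolation=3)
    for R,z,col in((33,44,(255,0,0)),(28,58,(0,255,255)),(23,72,(0,0,255)),(12,104,(0,255,0)),(31,0,(255,255,255))):
        q=proj(p,circ(R,z,*x))[:,::-1]; cv2.polylines(cr,[np.round((q-[c-65,r-50]+.5)*S).astype(np.int32)],True,col,1)
    cv2.imwrite(f'pics/f_{n}.png',cr)
a_=cv2.imread('pics/f_wrist.png');b=cv2.imread('pics/f_top.png')
cv2.imwrite('pics/f.png',np.hstack([a_[50:450,130:530],b[50:450,130:530]]))
E
```

```text
wrist [425.  195.7] 0.8912209272384644
top [456.9 160.8] 0.04677924886345863
side [426.3 191.3] 0.6594661474227905
```

View pics/f.png

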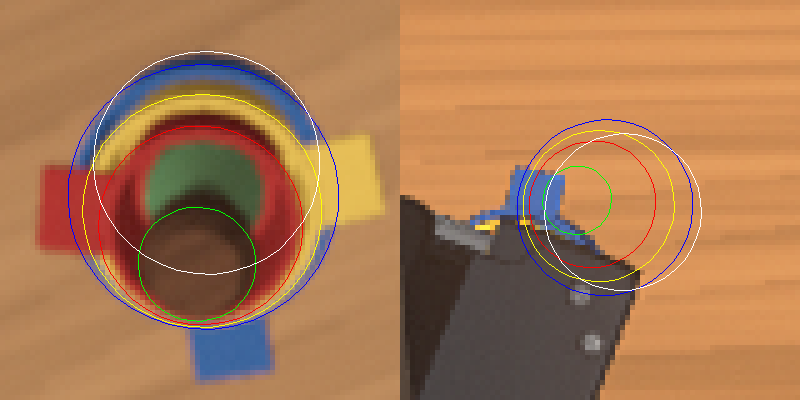

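The wrist fit gives (425,196) and the top points about (429,195), so I aim at (427,195). I descend on the muller's knob and leave a gap to the rim below.

```bash
python3 -m inch '[[[0,-0.07,0.4],0,-1],[[0,0,0.4],0,-1],[[0,0,0.4],0,-1],[[0,0,0.4],0,-1],[[0,0,0.4],0,-1],[[0,0,0.25],0,-1],[[0,0,0],0,-1],[[0,0,0],0,-1],[[0,0,0],0,-1],[[0,0,0],0,-1]]'
python3 - <<'E'
from h import *
p=eyes.read_camera('wrist');save(p,'w2.png')
cv2.imwrite('pics/w2c.png',cv2.resize(p['pixels'][80:330,160:480,::-1],None,fx=2,fy=2))
for z in (104,86):print(z,[np.round(q) for q in proj(p,[[*env.state()['eef_pos'][:2],z]])])
print(eyes.cut_out('muller',p)[0]['centre'])
E
```

```text
t: 5.65
eef_pos: [426.4, 197.5, 80.1]
tcp_rot: [3.141, 0.001, 2.766]
ft_force: [0.2, 0.2, -0.8]
opening: 1.001
grip_force: 0.0
104 [array([264., 316.])]
86 [array([251., 316.])]
[247.9, 311.4]
```

View pics/w2c.png

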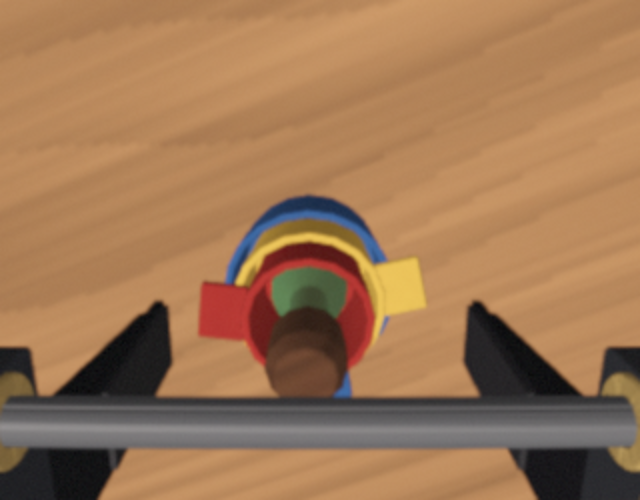

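The knob sits about 4 mm to the left of the finger midline (crop column 306 against 319). I shift over by that and close.

```bash
python3 -m inch '[[[0,-0.065,0.02],0,-1],[[0,0,0],0,-1],[[0,0,0],0,1],[[0,0,0],0,1],[[0,0,0],0,1],[[0,0,0],0,1],[[0,0,0],0,1],[[0,0,0],0,1],[[0,0,0],0,1],[[0,0,0],0,1]]'
```

```text
t: 7.0
eef_pos: [424.7, 193.8, 78.4]
tcp_rot: [3.142, -0.0, 2.766]
ft_force: [0.0, 0.1, -0.7]
opening: 0.247
grip_force: 30.0
```

```bash
python3 -m inch '[[[0,0,-0.1],0,1],[[0,0,-0.2],0,1],[[0,0,-0.2],0,1],[[0,0,-0.2],0,1],[[0,0,-0.3],0,1],[[0,0,-0.3],0,1],[[0,0,-0.3],0,1],[[0,0,-0.3],0,1],[[0,0,0],0,1],[[0,0,0],0,1]]'
python3 - <<'E'
from h import *
p=eyes.read_camera('wrist');save(p,'w3.png')
cv2.imwrite('pics/w3c.png',cv2.resize(p['pixels'][80:330,160:480,::-1],None,fx=2,fy=2))
E
```

```text
t: 8.25
eef_pos: [424.5, 193.7, 192.1]
tcp_rot: [-3.141, -0.0, 2.766]
ft_force: [0.3, -1.1, -1.1]
opening: 0.237
grip_force: 30.0
```

View pics/w3c.png

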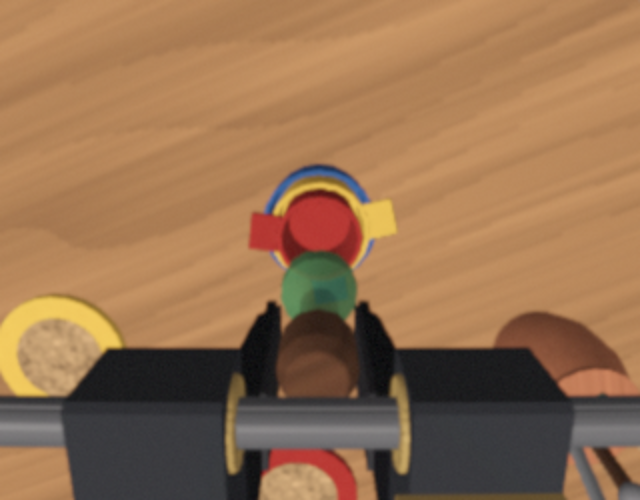

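The muller came out cleanly and hangs upright, and the red pot stayed in the stack (crop row 235, column 320). Now I go to the slab.

```bash
python3 -m inch '[[[-0.27,-0.66,0],0,1],[[-0.27,-0.66,0],0,1],[[-0.27,-0.66,0],0,1],[[-0.27,-0.66,0],0,1],[[-0.27,-0.66,0],0,1],[[-0.27,-0.66,0],0,1],[[-0.27,-0.66,0],0,1],[[-0.27,-0.66,0],0,1],[[-0.27,-0.66,0],0,1],[[0,0,0],0,1]]'
cat > slab.py <<'E'
from fit import *
np.set_printoptions(precision=1,suppress=True)
import sys
def poly(p,m,z,kind):
    c=max(cv2.findContours(m.astype(np.uint8),0,1)[0],key=len)[:,0]
    w=np.array([at(p,q[::-1],z)[:2] for q in c],np.float32)
    return cv2.minAreaRect(w) if kind=='slab' else cv2.minEnclosingCircle(w)
for k in sys.argv[2:]:
  for n in sys.argv[1].split(','):
    p=eyes.read_camera(n)
    for x in eyes.cut_out(k,p)[:1]: print(n,k,round(x['score'],2),poly(p,x['mask'],15 if k=='slab' else 8,k))
    save(p,f'{n}_{k}.png')
print(env.state()['eef_pos'])
E
python3 slab.py wrist slab yellow_coaster red_coaster blue_coaster; python3 - <<'E'
import cv2
cv2.imwrite('pics/v1.png',cv2.imread('pics/wrist_slab.png'))
E
```

```text
t: 9.55
eef_pos: [429.3, -193.4, 191.5]
tcp_rot: [3.141, -0.001, 2.763]
ft_force: [0.8, 0.7, -0.6]
opening: 0.243
grip_force: 30.0
wrist slab 0.58 ((429.8786315917969, -196.52586364746094), (101.0634994506836, 101.10794067382812), 10.67512035369873)
wrist yellow_coaster 0.67 ((452.9675598144531, -8.20322322845459), 46.245323181152344)
wrist red_coaster 0.67 ((614.8721313476562, 99.29088592529297), 47.98707580566406)
wrist blue_coaster 0.4 ((593.169677734375, -79.15342712402344), 13.427687644958496)
[ 429.6 -190.6  192.4]
```

View pics/v1.png

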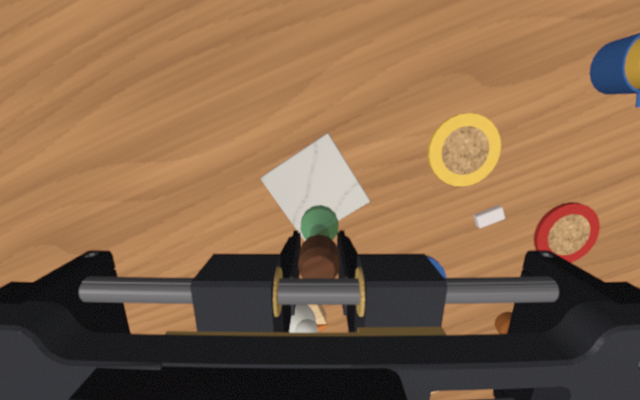

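The wrist slab fit is (430,-196.5) and the top fit (430,-194.7), so they agree. The muller must end with the TCP at about z 63.5. I descend to just above that.

```bash
python3 -m inch '[[[-0.03,-0.07,0.4],0,1],[[0,0,0.4],0,1],[[0,0,0.4],0,1],[[0,0,0.4],0,1],[[0,0,0.2],0,1],[[0,0,0.1],0,1],[[0,0,0.1],0,1],[[0,0,0],0,1],[[0,0,0],0,1],[[0,0,0],0,1]]'; python3 -c "
from h import *
import json
for i in range(4): p=eyes.read_camera('wrist');s=env.state();print(s['eef_pos'].round(1),s['ft_force'].round(1))"
```

```text
t: 11.2
eef_pos: [429.8, -195.9, 72.7]
tcp_rot: [-3.142, 0.001, 2.766]
ft_force: [0.5, 0.4, -0.7]
opening: 0.243
grip_force: 30.0
[ 429.8 -195.9   72.7] [-0.4 -1.2 -1.7]
[ 429.8 -195.9   72.6] [ 0.1  0.  -0.4]
[ 429.7 -195.9   72.6] [ 0.2  0.1 -1.8]
[ 429.7 -195.9   72.5] [-0.4 -0.2 -0.9]
```

```bash
python3 -m inch '[[[0,0,0.05],0,1],[[0,0,0.04],0,1],[[0,0,0.03],0,1],[[0,0,0.02],0,1],[[0,0,0],0,1],[[0,0,0],0,1],[[0,0,0],0,1],[[0,0,0],0,1],[[0,0,0],0,1],[[0,0,0],0,1]]'
```

```text
t: 12.65
eef_pos: [429.7, -195.8, 64.0]
tcp_rot: [3.142, 0.0, 2.766]
ft_force: [-0.7, -0.0, -0.9]
opening: 0.243
grip_force: 30.0
```

```bash
python3 -m inch '[[[0,0,0.01],0,1],[[0,0,0.01],0,1],[[0,0,0],0,1],[[0,0,0],0,1],[[0,0,0],0,1],[[0,0,0],0,1],[[0,0,0],0,1],[[0,0,0],0,1],[[0,0,0],0,1],[[0,0,0],0,1]]'
```

```text
t: 13.9
eef_pos: [430.0, -195.9, 63.3]
tcp_rot: [-3.142, 0.001, 2.766]
ft_force: [-0.6, 1.3, 8.8]
opening: 0.239
grip_force: 30.0
```

Contact at 8.8 N. I open the fingers and rise.

```bash
python3 -m inch '[[[0,0,0],0,0.2],[[0,0,0],0,-0.2],[[0,0,0],0,-1],[[0,0,0],0,-1],[[0,0,0],0,-1],[[0,0,0],0,-1],[[0,0,0],0,-1],[[0,0,-0.1],0,-1],[[0,0,-0.4],0,-1],[[0,0,-0.8],0,-1]]'
```

```text
t: 15.15
eef_pos: [429.1, -195.5, 141.0]
tcp_rot: [3.141, -0.003, 2.766]
ft_force: [-0.1, -0.4, -0.1]
opening: 0.999
grip_force: 0.0
```

```bash
python3 -m inch '[[[0.27,0.66,-0.2],0,-1],[[0.27,0.66,-0.2],0,-1],[[0.27,0.66,-0.2],0,-1],[[0.27,0.66,-0.2],0,-1],[[0.27,0.66,-0.2],0,-1],[[0.27,0.66,-0.2],0,-1],[[0.27,0.66,0],0,-1],[[0.27,0.66,0],0,-1],[[0.27,0.66,0],0,-1],[[0.03,0.07,0],0,-1]]'
python3 - <<'E'
from fit import *
np.set_printoptions(precision=2,suppress=True)
print(env.state()['joints'])
p=eyes.read_camera('wrist');p=eyes.read_camera('wrist');print(env.state()['eef_pos'])
hsv=cv2.cvtColor(p['pixels'],cv2.COLOR_RGB2HSV)
r,c=proj(p,[[425,194,60]])[0].astype(int);print(r,c)
cv2.imwrite('pics/s1.png',cv2.resize(p['pixels'][r-45:r+45,c-60:c+60,::-1],None,fx=6,fy=6,interpolation=3))
for k,z in(('red_pot',69.5),('yellow_pot',55.5),('blue_pot',41.5)):
    m=eyes.cut_out(k,p)[0]['mask'];print(k,m.sum())
    cs=max(cv2.findContours(m.astype(np.uint8),0,1)[0],key=len)[:,0]
    w=np.array([at(p,q[::-1],z)[:2] for q in cs]); d=w-[425,194]; rr=np.hypot(*d.T)
    f=rr>np.percentile(rr,88); v=d[f].mean(0); print(np.degrees(np.arctan2(v[1],v[0])),rr.max(),'bbox',w.min(0),w.max(0))
E
```

```text
t: 16.4
eef_pos: [424.4, 195.6, 213.1]
tcp_rot: [3.141, 0.0, 2.769]
ft_force: [-0.3, 0.4, -0.0]
opening: 1.001
grip_force: 0.0
[ 0.29  0.27  1.93  0.    0.94 -0.91]
[424.47 193.99 212.98]
192 316
red_pot 1638
-119.03813319736838 36.33596197969769 bbox [398.62 158.89] [448.96 218.6 ]
yellow_pot 483
79.17723166177305 43.19304095645654 bbox [394.84 179.24] [446.8 237.1]
blue_pot 397
148.5632494483003 35.83147763287026 bbox [390.38 171.66] [423.13 228.46]
```

View pics/s1.png

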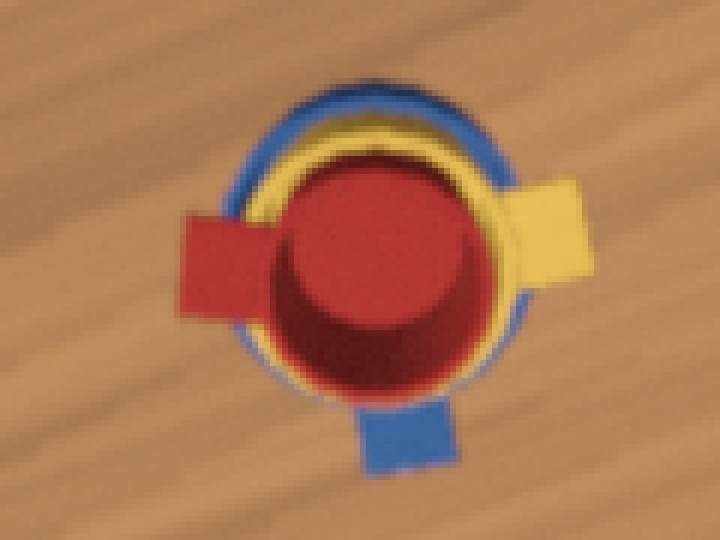

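The view shows the stack without the muller: red rim centred at about crop (383,279), yellow (385,263), blue (378,241), with all lugs in sight.

```bash
python3 - <<'E'
from fit import *
p=eyes.read_camera('wrist')
f=lambda x,y,z:at(p,[192-45+y/6-.5+.08,316-60+x/6-.5+.08],z)[:2]
for n,c,l,z in(('red',(383,279),(182,267),72),('yellow',(385,263),(587,227),58),('blue',(378,241),(410,468),44)):
    C=f(*c,z);L=f(*l,z-1);d=L-C;print(n,C.round(1),np.hypot(*d).round(1),np.degrees(np.arctan2(d[1],d[0])).round(1))
E
```

```text
red [424.1 195.9] 37.5 -114.8
yellow [424.4 196.2] 39.7 78.4
blue [422.7 195.5] 49.4 -13.8
```

```bash
python3 -m inch '[[[0,0,0.13],1,-1],[[0,0,0.13],1,-1],[[0,0,0.13],1,-1],[[0,0,0.13],1,-1],[[0,0,0.13],1,-1],[[0,0,0.13],1,-1],[[0,0,0.13],1,-1],[[0,0,0.13],1,-1],[[0,0,0.13],1,-1],[[0,0,0.13],1,-1]]'
python3 -m inch '[[[0,0,0.1],1,-1],[[0,0,0.1],1,-1],[[0,0,0.1],1,-1],[[0,0,0.1],1,-1],[[0,0,0.1],1,-1],[[0,0,0.1],1,-1],[[0,0,0.1],1,-1],[[0,0,0.1],1,-1],[[0,0,0.1],0.7,-1],[[0,0,0],0,-1]]'
python3 - <<'E'
from h import *
p=eyes.read_camera('wrist')
p=eyes.read_camera('wrist');s=env.state();print(s['eef_pos'],s['tcp_rot'])
cv2.imwrite('pics/w4.png',cv2.resize(p['pixels'][80:330,160:480,::-1],None,fx=2.5,fy=2.4))
E
```

```text
t: 17.95
eef_pos: [425.0, 193.0, 134.7]
tcp_rot: [3.141, -0.0, 1.889]
ft_force: [-0.3, 0.7, 0.7]
opening: 1.002
grip_force: 0.0
t: 19.2
eef_pos: [424.8, 193.0, 80.7]
tcp_rot: [-3.141, 0.0, 1.133]
ft_force: [1.4, 0.3, -0.2]
opening: 0.999
grip_force: 0.0
[424.91771178 193.33398366  81.02840654] [ 3.14151314e+00 -1.21296544e-04  1.13457105e+00]
```

View pics/w4.png

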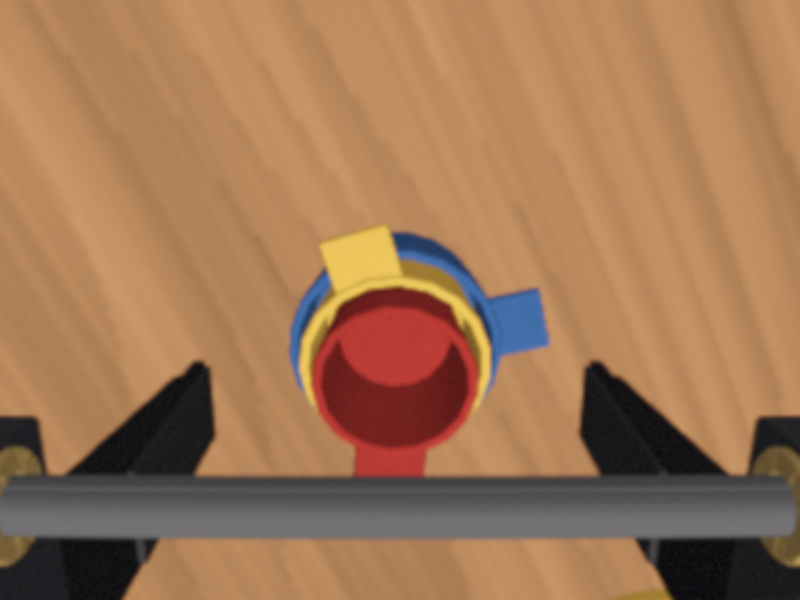

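Red is centred between the fingers to within 0.5 mm (396 against 398), with its lug along the tool x axis. I check the fore-aft offset next.

```bash
python3 - <<'E'
from fit import *
p=eyes.read_camera('wrist');e=env.state()['eef_pos']
q=proj(p,circ(23,72,e[0],e[1]));print((q-[80,160])*[2.4,2.5]@np.eye(2)if 0 else [((q.min(0)-[80,160])*[2.4,2.5]).round(),((q.max(0)-[80,160])*[2.4,2.5]).round()])
t=np.array([np.cos(1.1345),np.sin(1.1345)])
for d in(0,2,4,6):
    q=proj(p,circ(23,72,*(e[:2]+t*d)));print(d,((q.min(0)-[80,160])*[2.4,2.5]).round(),((q.max(0)-[80,160])*[2.4,2.5]).round())
E
```

```text
[array([314., 311.]), array([465., 481.])]
0 [314. 311.] [465. 481.]
2 [307. 311.] [459. 481.]
4 [300. 311.] [452. 481.]
6 [293. 311.] [446. 482.]
```

```bash
python3 -m inch '[[[0.04,0,0.1],0,-1],[[0,0,0.1],0,-1],[[0,0,0.1],0,-1],[[0,0,0.03],0,-1],[[0,0,0],0,-1],[[0,0,0],0,-1],[[0,0,0],0,-1],[[0,0,0],0,-1],[[0,0,0],0,-1],[[0,0,0],0,-1]]'
```

```text
t: 20.6
eef_pos: [425.8, 195.9, 61.1]
tcp_rot: [3.142, -0.0, 1.134]
ft_force: [-0.5, -0.4, 0.2]
opening: 1.001
grip_force: 0.0
```

```bash
python3 -m inch '[[[0,0,0],0,-0.3],[[0,0,0],0,0],[[0,0,0],0,1],[[0,0,0],0,1],[[0,0,0],0,1],[[0,0,0],0,1],[[0,0,0],0,1],[[0,0,0],0,1],[[0,0,-0.05],0,1],[[0,0,-0.05],0,1]]'
python3 - <<'E'
from h import *
p=eyes.read_camera('wrist');p=eyes.read_camera('wrist');s=env.state();print(s['eef_pos'],s['ft_force'],s['opening'])
save(p,'w5.png')
E
```

```text
t: 21.85
eef_pos: [425.8, 195.9, 67.2]
tcp_rot: [-3.142, -0.0, 1.134]
ft_force: [0.3, -0.7, -1.3]
opening: 0.474
grip_force: 30.0
[425.8857441  195.98533387  67.37493488] [ 0.2512817  -0.79309445 -0.48284926] 0.4728288591120817
```

```bash
python3 -m inch '[[[0,0,-0.1],0,1],[[0,0,-0.1],0,1],[[0,0,-0.15],0,1],[[0,0,-0.15],0,1],[[0,0,-0.2],0,1],[[0,0,-0.2],0,1],[[0,0,-0.3],0,1],[[0,0,-0.3],0,1],[[0,0,-0.3],0,1],[[0,0,0],0,1]]'
python3 - <<'E'
from h import *
p=eyes.read_camera('wrist');p=eyes.read_camera('wrist');s=env.state();print(s['eef_pos'],s['ft_force'],s['opening'])
S=eyes.read_camera('side')
a=cv2.resize(p['pixels'][80:330,160:480,::-1],(400,320));b=cv2.resize(S['pixels'][60:220,180:380,::-1],(400,320))
cv2.imwrite('pics/w6.png',np.hstack([a,b]))
E
```

```text
t: 23.2
eef_pos: [426.2, 196.1, 176.3]
tcp_rot: [3.14, -0.002, 1.134]
ft_force: [1.4, -0.5, -1.9]
opening: 0.475
grip_force: 30.0
[425.54272962 195.8827225  174.91412114] [ 0.10927103 -0.341044   -1.31302535] 0.47819634337869765
```

View pics/w6.png

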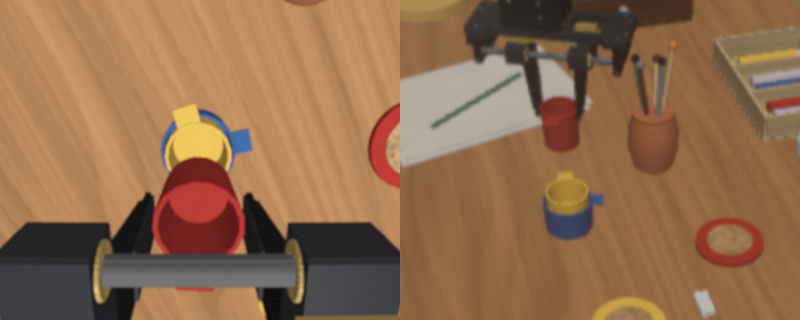

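Red is free and yellow stayed in blue. Now to the red coaster at (617,100), with touchdown expected at TCP z of about 49.

```bash
python3 -m inch '[[[-0.02,0.6,0],0,1],[[-0.02,0.6,0],0,1],[[-0.02,0.6,0],0,1],[[-0.02,0.6,0],0,1],[[-0.02,0.6,0],0,1],[[0,0.56,0],0,1],[[0,0,0.4],0,1],[[0,0,0.4],0,1],[[0,0,0.4],0,1],[[0,0,0.4],0,1]]'
python3 slab.py wrist,wrist,top red_coaster
python3 -c "
from h import *
p=eyes.read_camera('top');save(p,'x.png')
for k in ('red_coaster','blue_coaster','yellow_coaster'):
  print(k,[(at(p,x['centre'],0)[:2].round(1),x['score']) for x in eyes.spot_point(k,p)[:1]])
"
```

```text
t: 24.6
eef_pos: [616.3, 100.1, 77.1]
tcp_rot: [-3.14, 0.001, 1.134]
ft_force: [0.2, -0.5, -0.8]
opening: 0.475
grip_force: 30.0
wrist red_coaster 0.61 ((538.827880859375, 314.463623046875), 65.6351547241211)
wrist red_coaster 0.85 ((618.8021240234375, 102.93375396728516), 44.9981689453125)
top red_coaster 0.3 ((455.1866149902344, -8.052764892578125), 46.1155891418457)
[617.1 100.2  79.8]
red_coaster []
blue_coaster [(array([ 614.7, -122.2]), 0.94)]
yellow_coaster [(array([449.4,  -8.4]), 0.92)]
```

The wrist circle (618.8,102.9), less the camera bias, gives about (618,101). I descend.

```bash
python3 -m inch '[[[0.01,0.01,0.2],0,1],[[0,0,0.15],0,1],[[0,0,0.08],0,1],[[0,0,0.04],0,1],[[0,0,0.01],0,1],[[0,0,0],0,1],[[0,0,0],0,1],[[0,0,0],0,1],[[0,0,0],0,1],[[0,0,0],0,1]]'
```

```text
t: 26.35
eef_pos: [617.6, 100.4, 50.3]
tcp_rot: [3.142, -0.0, 1.134]
ft_force: [1.1, 0.6, -2.0]
opening: 0.475
grip_force: 30.0
```

```bash
python3 -m inch '[[[0,0,0.01],0,1],[[0,0,0.01],0,1],[[0,0,0.005],0,1],[[0,0,0],0,1],[[0,0,0],0,1],[[0,0,0],0,1],[[0,0,0],0,1],[[0,0,0],0,1],[[0,0,0],0,1],[[0,0,0],0,1]]'
```

```text
t: 27.6
eef_pos: [617.6, 100.4, 49.0]
tcp_rot: [3.141, -0.0, 1.134]
ft_force: [-2.2, 0.7, 5.6]
opening: 0.477
grip_force: 30.0
```

```bash
python3 -m inch '[[[0,0,0],0,0],[[0,0,0],0,-0.5],[[0,0,0],0,-1],[[0,0,0],0,-1],[[0,0,-0.1],0,-1],[[0,0,-0.3],0,-1],[[0,0,-0.5],0,-1],[[0,0,-0.6],0,-1],[[0,0,-0.6],0,-1],[[0,0,-0.6],0,-1]]'
python3 -m inch '[[[0,-0.59,0],-0.5,-1],[[0,-0.59,0],0,-1],[[0,-0.59,0],0,-1],[[0,-0.59,0],0,-1],[[0,-0.59,0],0,-1],[[0,-0.59,0],0,-1],[[0,0,0],0,-1],[[0,0,0],0,-1],[[0,0,0],0,-1],[[0,0,0],0,-1]]'
cat > ring.py <<'E'
# fit outer rim ellipse: python3 ring.py colour z R lugr
from fit import *
import sys
np.set_printoptions(precision=1,suppress=True)
k,zb,R=sys.argv[1],float(sys.argv[2]),float(sys.argv[3])
p=eyes.read_camera('wrist');p=eyes.read_camera('wrist');s=env.state();e=s['eef_pos'];yaw=s['tcp_rot'][2]
m=eyes.cut_out(k+'_pot',p)[0]; print('score',m['score'],e,yaw)
tx=np.array([np.cos(yaw),np.sin(yaw)]);ty=np.array([np.sin(yaw),-np.cos(yaw)])
H={'red':(23,21,52),'yellow':(28,26,48),'blue':(33,31,44)}[k]
best=None
for th in np.radians(np.arange(-180,180,15)):
    B=lambda t:[np.r_[circ(H[0],zb+H[2]),circ(H[1],zb)],lug(H[0],zb+H[2]-2.5,t)]
    c0=at(p,m['centre'],zb+H[2])[:2]
    r=render(p,B(th),*c0); i=np.minimum(r,m['mask']).sum()/np.maximum(r,m['mask']).sum()
    if best is None or i>best[0]: best=(i,th,c0)
f=lambda v:-np.minimum(r:=render(p,[np.r_[circ(H[0],zb+H[2]),circ(H[1],zb)],lug(H[0],zb+H[2]-2.5,v[2]/10)],v[0],v[1]),m['mask']).sum()/np.maximum(r,m['mask']).sum()
o=minimize(f,[*best[2],best[1]*10],method='Nelder-Mead',options=dict(xatol=.1,fatol=1e-4))
x=o.x[:2];c=x-2.1*tx
print('iou',-o.fun,'raw',x,'corrected',c,'lug deg',np.degrees(o.x[2]/10),'tool offset',(c-e[:2])@tx,(c-e[:2])@ty)
r_,c_=proj(p,[[*x,zb+H[2]]])[0].astype(int);S=5
im=cv2.resize(p['pixels'][r_-50:r_+50,c_-80:c_+80,::-1],None,fx=S,fy=S,interpolation=3)
for q in(circ(H[0],zb+H[2],*x),lug(H[0],zb+H[2]-2.5,o.x[2]/10)+[*x,0]):
    q=proj(p,q)[:,::-1];cv2.polylines(im,[np.round((q-[c_-80,r_-50]+.5)*S).astype(np.int32)],True,(0,255,0),1)
cv2.imwrite('pics/'+sys.argv[4],im)
E
python3 ring.py yellow 10 28 y1.png
```

```text
t: 28.85
eef_pos: [617.4, 100.4, 213.5]
tcp_rot: [3.14, -0.001, 1.134]
ft_force: [-0.1, 0.5, 0.9]
opening: 1.003
grip_force: 0.0
t: 30.1
eef_pos: [422.5, 182.9, 210.6]
tcp_rot: [-3.141, 0.0, 1.177]
ft_force: [0.2, 0.8, 0.1]
opening: 1.001
grip_force: 0.0
score 0.89 [422.3 183.  210.6] 1.177058163481707
iou 0.9669486880302429 raw [425.3 196.2] corrected [424.5 194.3] lug deg 80.96563311342615 tool offset 11.295512679553756 -2.2645558952209868
```

View pics/y1.png

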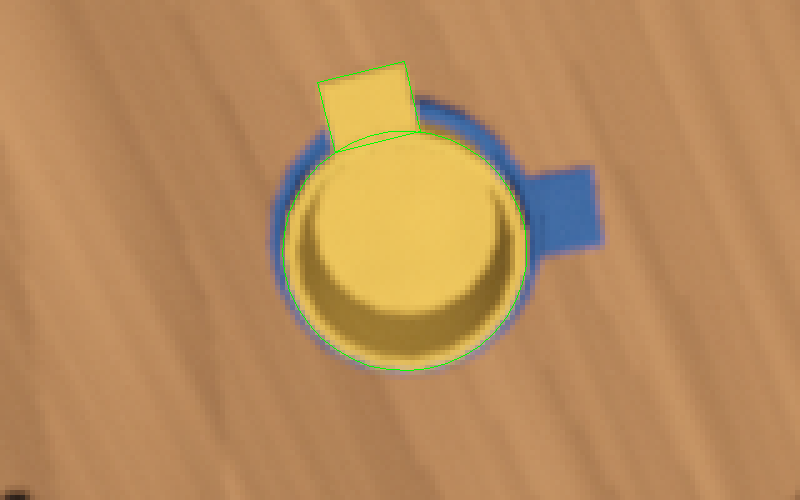

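The fit lies on the yellow rim and lug (centre (424.5,194.3), lug at 81°). I align and descend.

```bash
python3 -m inch '[[[0.19,-0.04,0],-1,-1],[[0,0,0.4],-1,-1],[[0,0,0.5],-0.7,-1],[[0,0,0.5],0,-1],[[0,0,0.5],0,-1],[[0,0,0.4],0,-1],[[0,0,0.2],0,-1],[[0,0,0],0,-1],[[0,0,0],0,-1],[[0,0,0],0,-1]]'
```

```text
t: 31.5
eef_pos: [424.5, 194.8, 61.5]
tcp_rot: [3.14, -0.001, 1.413]
ft_force: [1.2, 0.4, 0.1]
opening: 0.999
grip_force: 0.0
```

```bash
python3 -m inch '[[[0,0,0.12],0,-1],[[0,0,0.12],0,-1],[[0,0,0],0,-1],[[0,0,0],0,-0.2],[[0,0,0],0,0],[[0,0,0],0,1],[[0,0,0],0,1],[[0,0,0],0,1],[[0,0,0],0,1],[[0,0,0],0,1]]'
```

```text
t: 32.75
eef_pos: [424.2, 194.7, 46.4]
tcp_rot: [3.141, -0.0, 1.413]
ft_force: [0.3, 0.1, 2.1]
opening: 0.585
grip_force: 30.0
```

```bash
python3 -m inch '[[[0,0,-0.04],0,1],[[0,0,-0.06],0,1],[[0,0,-0.1],0,1],[[0,0,-0.15],0,1],[[0,0,-0.2],0,1],[[0,0,-0.2],0,1],[[0,0,-0.3],0,1],[[0,0,-0.4],0,1],[[0,0,-0.4],0,1],[[0,0,0],0,1]]'
python3 - <<'E'
from h import *
p=eyes.read_camera('wrist');p=eyes.read_camera('wrist');s=env.state();print(s['eef_pos'],s['ft_force'],s['opening'])
S=eyes.read_camera('side')
a=cv2.resize(p['pixels'][80:330,160:480,::-1],(400,320));b=cv2.resize(S['pixels'][60:220,180:380,::-1],(400,320))
cv2.imwrite('pics/w7.png',np.hstack([a,b]))
E
python3 slab.py top,wrist yellow_coaster
```

```text
t: 34.0
eef_pos: [424.7, 194.9, 159.1]
tcp_rot: [3.138, -0.002, 1.413]
ft_force: [0.5, 0.3, -1.2]
opening: 0.583
grip_force: 30.0
[423.92296504 194.60136391 157.25682253] [-0.30163808 -0.63326727 -1.77440502] 0.5805483062875486
top yellow_coaster 0.84 ((453.9869079589844, -7.165587425231934), 44.433616638183594)
wrist yellow_coaster 0.85 ((446.5803527832031, 12.438627243041992), 36.722816467285156)
[423.9 194.6 156.7]
```

View pics/w7.png

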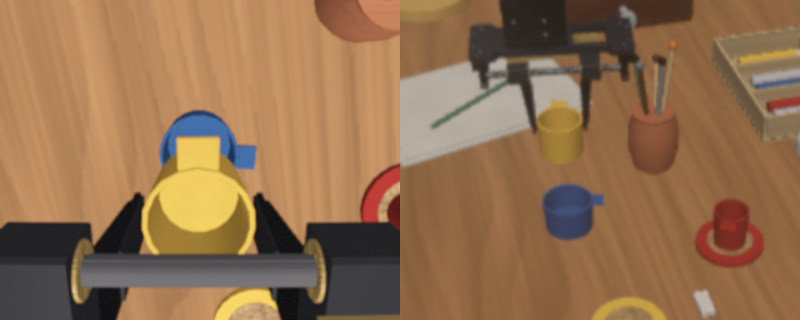

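Yellow came out cleanly, blue stayed on the desk, and red stands on its coaster. Now to the yellow coaster at (454,-8).

```bash
python3 -m inch '[[[-0.54,0.17,0],0,1],[[-0.54,0.17,0],0,1],[[-0.54,0.17,0],0,1],[[-0.54,0.17,0],0,1],[[-0.54,0.17,0],0,1],[[-0.55,0.17,0],0,1],[[0,0,0.45],0,1],[[0,0,0.45],0,1],[[0,0,0.4],0,1],[[0,0,0.2],0,1]]'
python3 slab.py wrist,wrist yellow_coaster
```

```text
t: 35.6
eef_pos: [453.5, -7.5, 66.0]
tcp_rot: [-3.14, -0.0, 1.413]
ft_force: [0.3, -0.2, -0.7]
opening: 0.583
grip_force: 30.0
wrist yellow_coaster 0.65 ((454.6466064453125, -5.878796577453613), 44.66728210449219)
wrist yellow_coaster 0.71 ((454.74420166015625, -5.396114349365234), 44.828426361083984)
[454.2  -7.5  67.6]
```

```bash
python3 -m inch '[[[0,0,0.15],0,1],[[0,0,0.12],0,1],[[0,0,0.05],0,1],[[0,0,0.03],0,1],[[0,0,0.01],0,1],[[0,0,0],0,1],[[0,0,0],0,1],[[0,0,0],0,1],[[0,0,0],0,1],[[0,0,0],0,1]]'
```

```text
t: 37.05
eef_pos: [454.0, -7.5, 45.7]
tcp_rot: [3.141, -0.0, 1.413]
ft_force: [-0.1, 0.1, -0.4]
opening: 0.581
grip_force: 30.0
```

```bash
python3 -m inch '[[[0,0,0.01],0,1],[[0,0,0.01],0,1],[[0,0,0.005],0,1],[[0,0,0],0,1],[[0,0,0],0,1],[[0,0,0],0,1],[[0,0,0],0,1],[[0,0,0],0,1],[[0,0,0],0,1],[[0,0,0],0,1]]'
```

```text
t: 38.3
eef_pos: [453.9, -7.5, 44.3]
tcp_rot: [3.141, -0.0, 1.413]
ft_force: [-1.7, 0.3, 5.2]
opening: 0.586
grip_force: 30.0
```

```bash
python3 -m inch '[[[0,0,0],0,-0.2],[[0,0,0],0,-0.6],[[0,0,0],0,-1],[[0,0,0],0,-1],[[0,0,-0.1],0,-1],[[0,0,-0.3],0,-1],[[0,0,-0.5],-1,-1],[[0,0,-0.6],-1,-1],[[0,0,-0.6],-1,-1],[[0,0,-0.6],-1,-1]]'
python3 -m inch '[[[0.57,0.03,0],0,-1],[[0.57,0.03,0],0,-1],[[0.57,0.03,0],0,-1],[[0.57,0.03,0],0,-1],[[0.57,0.03,0],0,-1],[[0.56,0,0],0,-1],[[0,0,0],-1,-1],[[0,0,0],-1,-1],[[0,0,0],-1,-1],[[0,0,0],-1,-1]]'
python3 -m inch '[[[0,0,0],-1,-1],[[0,0,0],-1,-1],[[0,0,0],-1,-1],[[0,0,0],-1,-1],[[0,0,0],-1,-1],[[0,0,0],-1,-1],[[0,0,0],-1,-1],[[0,0,0],-1,-1],[[0,0,0],-1,-1],[[0,0,0],0,-1]]'
python3 ring.py blue 0 33 b1.png
```

```text
t: 39.55
eef_pos: [453.7, -7.5, 207.9]
tcp_rot: [3.141, 0.0, 1.765]
ft_force: [-0.1, -0.6, 0.4]
opening: 1.0
grip_force: 0.0
t: 40.8
eef_pos: [423.7, 195.1, 206.6]
tcp_rot: [3.141, -0.0, 2.114]
ft_force: [-0.1, -0.9, -0.6]
opening: 1.001
grip_force: 0.0
t: 42.05
eef_pos: [423.7, 195.0, 206.5]
tcp_rot: [3.141, 0.0, 2.896]
ft_force: [-0.4, 0.0, -0.3]
opening: 1.002
grip_force: 0.0
score 0.66 [423.8 195.  206.4] 2.894713736534159
iou 0.9525564908981323 raw [425.1 196.1] corrected [427.1 195.6] lug deg -15.529584863952321 tool offset -3.0555641135329408 1.3805723977719744
```

View pics/b1.png

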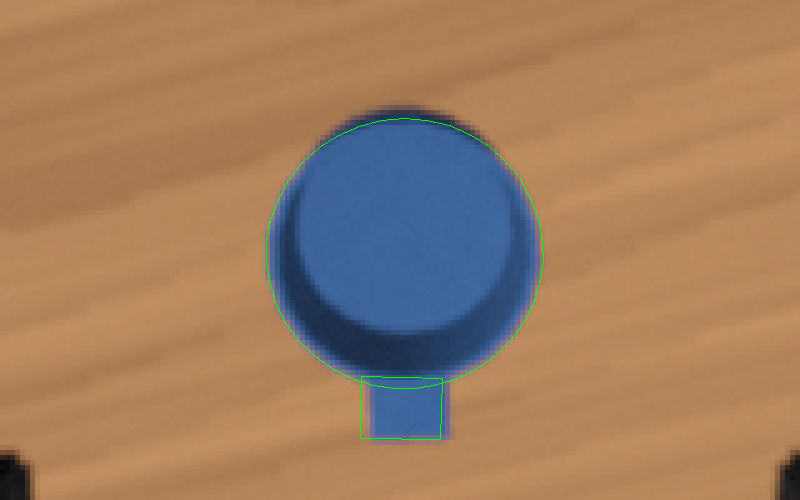

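The fit lies on the blue rim, centred at about (427,195.6), with the lug at about -14°, so the jaws are already square to it. I descend and grip.

```bash
python3 -m inch '[[[-0.04,0.02,0.4],0,-1],[[0,0,0.5],0,-1],[[0,0,0.5],0,-1],[[0,0,0.5],0,-1],[[0,0,0.5],0,-1],[[0,0,0.4],0,-1],[[0,0,0.2],0,-1],[[0,0,0.1],0,-1],[[0,0,0],0,-1],[[0,0,0],0,-1]]'
python3 -m inch '[[[0,0,0],0,-0.4],[[0,0,0],0,0],[[0,0,0],0,1],[[0,0,0],0,1],[[0,0,0],0,1],[[0,0,0],0,1],[[0,0,0],0,1],[[0,0,0],0,1],[[0,0,0],0,1],[[0,0,0],0,1]]'
```

```text
t: 43.45
eef_pos: [426.8, 195.8, 20.9]
tcp_rot: [3.141, 0.001, 2.897]
ft_force: [-0.4, 0.1, 0.1]
opening: 0.999
grip_force: 0.0
t: 44.7
eef_pos: [426.5, 195.6, 20.3]
tcp_rot: [3.141, 0.0, 2.897]
ft_force: [-0.8, 0.0, 5.1]
opening: 0.692
grip_force: 30.0
```

```bash
python3 -m inch '[[[0,0,-0.05],0,1],[[0,0,-0.1],0,1],[[0,0,-0.2],0,1],[[0,0,-0.3],0,1],[[0,0,-0.4],0,1],[[0,0,-0.4],0,1],[[0,0,-0.4],0,1],[[0,0,-0.4],0,1],[[0,0,0],0,1],[[0,0,0],0,1]]'
python3 -m inch '[[[-0.47,-0.48,0],0,1],[[-0.47,-0.48,0],0,1],[[-0.47,-0.48,0],0,1],[[-0.47,-0.48,0],0,1],[[-0.47,-0.48,0],0,1],[[-0.47,-0.48,0],0,1],[[-0.47,-0.48,0],0,1],[[-0.47,-0.48,0],0,1],[[-0.47,-0.48,0],0,1],[[0,0,0],0,1]]'
python3 slab.py wrist,wrist blue_coaster
```

```text
t: 45.95
eef_pos: [426.1, 195.5, 154.8]
tcp_rot: [-3.141, -0.0, 2.897]
ft_force: [0.5, -0.5, -1.0]
opening: 0.69
grip_force: 30.0
t: 47.2
eef_pos: [610.2, -119.4, 153.3]
tcp_rot: [3.142, -0.002, 2.894]
ft_force: [0.1, -1.2, -3.3]
opening: 0.69
grip_force: 30.0
wrist blue_coaster 0.75 ((609.9334716796875, -117.70183563232422), 44.734779357910156)
wrist blue_coaster 0.97 ((609.8328247070312, -117.63385772705078), 44.568939208984375)
[ 609.2 -116.5  154.5]
```

```bash
python3 -m inch '[[[-0.02,0,0.3],0,1],[[0,0,0.4],0,1],[[0,0,0.4],0,1],[[0,0,0.4],0,1],[[0,0,0.3],0,1],[[0,0,0.15],0,1],[[0,0,0.05],0,1],[[0,0,0],0,1],[[0,0,0],0,1],[[0,0,0],0,1]]'
```

```text
t: 48.65
eef_pos: [611.2, -117.7, 35.7]
tcp_rot: [3.142, 0.001, 2.897]
ft_force: [0.7, 0.3, -1.1]
opening: 0.689
grip_force: 30.0
```

```bash
python3 -m inch '[[[0,0,0.05],0,1],[[0,0,0.03],0,1],[[0,0,0.02],0,1],[[0,0,0.01],0,1],[[0,0,0.01],0,1],[[0,0,0],0,1],[[0,0,0],0,1],[[0,0,0],0,1],[[0,0,0],0,1],[[0,0,0],0,1]]'
```

```text
t: 49.9
eef_pos: [611.0, -117.6, 28.3]
tcp_rot: [3.142, 0.0, 2.897]
ft_force: [-2.8, 0.2, 5.3]
opening: 0.688
grip_force: 30.0
```

```bash
python3 -m inch '[[[0,0,0],0,-0.4],[[0,0,0],0,-0.7],[[0,0,0],0,-1],[[0,0,0],0,-1],[[0,0,-0.1],0,-1],[[0,0,-0.3],0,-1],[[0,0,-0.5],0,-1],[[0,0,-0.6],0,-1],[[0,0,-0.8],0,-1],[[0,0,-0.8],0,-1]]'
python3 - <<'E'
from h import *
S=eyes.read_camera('side');T=eyes.read_camera('top')
a=cv2.resize(S['pixels'][90:350,220:460,::-1],(554,600))
b=T['pixels'][110:290,140:520,::-1];b=cv2.resize(b,(246,117))
c=np.zeros((600,246,3),np.uint8);c[:117]=b
cv2.imwrite('pics/end.png',np.hstack([a,c]))
for k in ('bird','brush_pot'): print(k,[at(T,x['centre'],0)[:2].round() for x in eyes.spot_point(k,T)[:1]])
E
```

```text
t: 51.15
eef_pos: [610.8, -117.6, 217.0]
tcp_rot: [3.142, 0.001, 2.897]
ft_force: [0.9, -0.1, -0.2]
opening: 0.996
grip_force: 0.0
bird []
brush_pot [array([571., 292.])]
```

View pics/end.png

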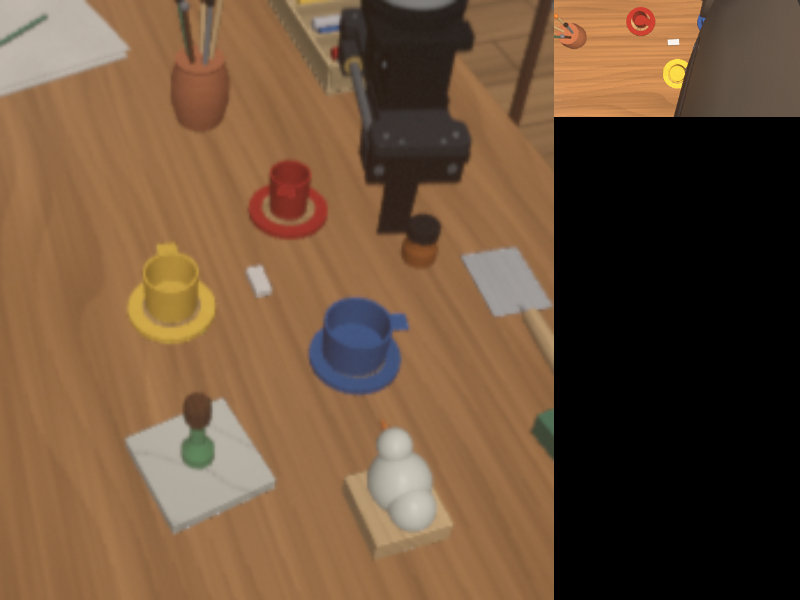

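All four things stand upright in the middle of their places: the muller at (430,198), red at (190,290), yellow at (285,171) and blue at (335,357). The brush pot and the bird are where they were, and the gripper is clear.

```bash
python3 -c "
from cell import env
print(env.job_done())"
```

```text
the job is handed in; nothing more can be done
None
```

The job is handed in: the muller stands upright on the slab and the red, yellow and blue pots stand upright on their own coasters, moved in the order asked, with the brush pot and bird left alone, after about 51 s of robot time.

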